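# Get the check weight out from behind the jars

## Robot

A 7-joint arm with a two-finger parallel gripper is mounted at the origin on a cart in front of the work surface, level with it; the furniture and walls round the work are solid. World frame = base frame: x ahead of the robot, y to its left, z up, the work surface at z = 0. Lengths are in m, angles in rad, forces in N, time in s.
With the tool pointing down it reaches from about 0.425 to 0.825 m from the base axis. Payload 3.6 kg.
Tool frame: the origin (TCP) lies on the front face of the gripper's body, between the roots of the fingers; the fingertips stand 73 mm ahead of it and the grasp point (between the pads) lies 54 mm ahead of it (ctrl.tcp_to_grasp is the z of the grasp point in the tool frame, in m); z points along the fingers, y is the line along which they close (so a half turn about z gives the same grasp; the last joint's range is limited). The gripper opens to 85 mm and grips with 20 to 120 N. Pads are 22 mm wide; open, the fingers measure 114 mm over their backs; the gripper's body (76 mm by 85 mm) begins 54 mm behind the grasp point. The pads swing forward as they close: fully open they stand 13 mm farther back than shut.
Start: joints at [-0.026, 0.615, -0.013, 1.423, 0.008, 1.103, -0.04], TCP at [0.65, 0, 0.304] pointing down, gripper open.
Joint ranges: [-3.12, 3.12], [-0.3, 2.06], [-1.34, 1.32], [0.26, 2.42], [-1.36, 4.5], [0.01, 1.98], [-2.84, 2.84]. Speed limits (rad/s): [2.79, 2.79, 3.14, 3.14, 3.14, 3.14, 3.14].

## Interface

Orientations are given as a rotation vector (axis times angle).
In Python, from rig import ctrl gives the robot as it stands.
- The arm moves only by the tool carry_out, never from a script. Its argument "series" is a list of rows, each a list of 5 numbers: the shift along the tool's x, y, z in m, then the turn about the tool's z in rad, then the opening, from 0 (shut) to 1 (fully open). In form: [[tx, ty, tz, roll, gripper], ...]. A call has 1 to 12 rows; each row shifts and turns the commanded pose from where the row before left it, along the tool's axes as they then stand; what a row does not reach is not made up. A row lasts 1/10 s, in which the tool goes at most 50 mm and 8.59 degrees, less where a joint would pass 70% of its speed; a pose out of reach is approached as far as the arm can. A call is refused whole if a number of a shift passes 0.05 or a number of a turn 0.15, either way. A call with a gripper value outside its range is refused whole. The fingers move at their own pace and stop on an object; the grip force is fixed at half the most. Time passes only in rows, so rows that do not move let the fingers close. It gives the time, the measured TCP pose, the force, the opening and the grip force at its end, in the units of the state.
- ctrl.state(): the state, without advancing time (a new reading comes with each control period).
- ctrl.snapshot(name): name is "scene" or "side" or "wrist"; returns the picture (420x560x3 uint8, red, green, blue); there is no depth.
- ctrl.camera_model(name): a dict with "mtx" (3x3 intrinsics, pixels), "T" (4x4, takes a point from camera to world coordinates); the wrist camera has in their place "T_tool_cam" (4x4, takes a point from camera to tool coordinates, whose origin is the TCP and whose axes are the flange's). Camera axes: x right, y down, z forward; pixel columns grow to the right and rows downward; lengths in m; the calibration is good to about 2 mm. A picture is of the moment at which its call begins: read the wrist's pose just before it. camera_model takes no time and is no camera call.
- ctrl.hand_in(): hands the job in; it is judged then, once.
The state is a dict: "clock": time; "q": joint angles; "joint_velocities": joint speeds; "joint_torque": joint torques, N m; "eef_pos": TCP position; "ee_rot": TCP orientation; "ft_force": force on the tool from outside, world axes, zero at the start; "moment": the same for the moment, N m; "grip_width": finger opening in m; "finger_force": force on a finger pad.
Only numpy, scipy, OpenCV 4.12 (cv2) and the standard library are available. Lean on these libraries where they do the work, as an engineer would, in place of code of your own. Each camera call takes 0.05 s, during which the arm holds its last target. There are 200 camera calls.

## Task

The kitchen scale is due for its daily check, but the spice jars and the sugar shaker stand in front of the weight case, so its lid cannot slide out. First set all three over on the empty steel tray, then slide the lid fully open towards the front, take out the check weight and stand it gently in the middle of the scale's platter. Then push the lid fully shut and put each of the three back on the very spot where it stood; everything must stand upright and nothing may be knocked over.

Things in the scene. Friction and masses are not known exactly. Their poses are not given: they have to be found in the camera images.
- red_jar: glass spice jar with a red cap, round, 45 mm across and 106 mm tall, stands upright on the table in front of the weight case; origin at the centre of its underside, z up along its axis. A blue hand bag sealer stands on the robot's side of it: its body, 62 mm high, reaches to x = 0.42 m, its slanting raised arm, up to 220 mm high, to x = 0.38 m
- black_jar: glass spice jar with a dark cap and a green label, round, 44 mm across and 105 mm tall, stands upright in front of the weight case; origin at the centre of its underside
- sugar_shaker: plain grey sugar shaker with a domed, pierced top, round, 62 mm across and 96 mm tall (straight sides up to about 75 mm), stands upright in front of the weight case; origin at the centre of its underside. Jars and shaker stand in one row along the case's front, centres about 57 mm before its front face and 72 mm apart, in any order
- check_weight: cream-coloured 200 g check weight, round, 29 mm across up to 27 mm, a 16 mm knob above it up to 40 mm; stands upright in a shallow round recess of the case's dark insert (recess 32 mm across, 7 mm deep; the weight stands 14 mm above the table, the insert's top is at 21 mm), visible through the clear lid; origin at the centre of its underside
- weight_case: fixed wooden box 140 mm deep (its x), 130 mm wide (its y), 66 mm high, walls 4 mm; origin at the centre of its underside, -x axis points out of its front, towards the robot, z up. The check weight is in the rear half, 25 mm behind the centre; two smaller brass weights under the front half stay there. Close behind it, from x = 0.71 m, stands a yellow box of paste, 112 mm high
- case_lid (a joint): clear sliding lid of the case, a 4 mm sheet whose top is 62 mm above the table: 0 is fully shut, 0.085 m fully open; it slides straight out of the front (along the case's -x), 85 mm, with about 1 N of friction, stays where it is left, and then uncovers the rear half of the case. It cannot be lifted
- lid_knob (a point): the lid's black knob, 22 mm across, 28 mm tall, on the lid near its front edge; the point is on its axis 18 mm above the lid's top (knob top 90 mm above the table); moves with the lid
- steel_tray: fixed, empty, shallow steel tray on the left, inside 101 mm (its x) by 266 mm (its y), floor 2 mm thick, rim 16 mm above the table; origin at the centre of its underside. Between it and the weight case, further back, stands a biscuit tin with a pink lid, 175 mm high, 180 mm across, centred at x = 0.68, y = 0.21 m
- platter_centre (a point): centre of the top of the scale's round platter, 141 mm across, 50 mm above the table; the platter gives by 1 mm under load. A weight set down in the middle stands safely; press no harder than a few N
- scale: flat white kitchen scale, fixed, 205 mm deep (its x), 158 mm wide, body 28 mm high, its nose with the keys towards the robot (-x); origin at the centre of its underside; the platter's centre is 24 mm behind it (+x). A portioning funnel, 257 mm high, stands in front of it to the right, centred at x = 0.35, y = -0.38 m

How it is judged:
On the way, in this order (a step that is already met when the one before it is completed fails the run):
1. the two jars and the shaker all stand upright and let go on the steel tray, with the lid still shut (x of red_jar in the frame of steel_tray between -0.045 and 0.045 m and y of red_jar in the frame of steel_tray between -0.125 and 0.125 m and height (world z) of each of red_jar, black_jar, sugar_shaker below 0.012 m and angle between each of red_jar, black_jar, sugar_shaker's own z axis and vertical below 0.15 rad and linear speed of each of red_jar, black_jar, sugar_shaker below 0.03 m/s and contact force between each of red_jar, black_jar, sugar_shaker and the fingers below 0.1 N and x of black_jar in the frame of steel_tray between -0.045 and 0.045 m and y of black_jar in the frame of steel_tray between -0.125 and 0.125 m and x of sugar_shaker in the frame of steel_tray between -0.045 and 0.045 m and y of sugar_shaker in the frame of steel_tray between -0.125 and 0.125 m and value of joint case_lid below 0.02 m), for 0.2 s.
2. the lid is slid fully open while the three stand on the tray (x of red_jar in the frame of steel_tray between -0.045 and 0.045 m and y of red_jar in the frame of steel_tray between -0.125 and 0.125 m and height (world z) of each of red_jar, black_jar, sugar_shaker below 0.012 m and angle between each of red_jar, black_jar, sugar_shaker's own z axis and vertical below 0.15 rad and linear speed of each of red_jar, black_jar, sugar_shaker below 0.03 m/s and contact force between each of red_jar, black_jar, sugar_shaker and the fingers below 0.1 N and x of black_jar in the frame of steel_tray between -0.045 and 0.045 m and y of black_jar in the frame of steel_tray between -0.125 and 0.125 m and x of sugar_shaker in the frame of steel_tray between -0.045 and 0.045 m and y of sugar_shaker in the frame of steel_tray between -0.125 and 0.125 m and value of joint case_lid above 0.08 m), for 0.2 s.
3. the check weight stands upright and let go in the middle of the platter, within 15 mm (horizontal distance between check_weight and platter_centre below 0.015 m and z of check_weight in the frame of platter_centre between -0.004 and 0.004 m and angle between check_weight's own z axis and vertical below 0.1 rad and linear speed of check_weight below 0.02 m/s and contact force between check_weight and the fingers below 0.1 N), for 0.2 s.
At the end, for the whole second after the job is handed in: The check weight stands upright at rest on the platter within 15 mm of its centre; the lid is shut to within 6 mm; the red-capped jar, the dark-capped jar and the shaker each stand upright at rest within 15 mm of the very spot where it stood at the start; all is let go (all of step 3 and value of joint case_lid below 0.006 m and distance of each of red_jar, black_jar, sugar_shaker from where it was at the start of the episode below 0.015 m and angle between each of red_jar, black_jar, sugar_shaker's own z axis and vertical below 0.1 rad and linear speed of each of red_jar, black_jar, sugar_shaker below 0.02 m/s and contact force between each of red_jar, black_jar, sugar_shaker and the fingers below 0.1 N); the robot touches nothing.
It fails at once if a jar, the shaker or the check weight is tipped over (leans more than 35 degrees) (angle between any of red_jar, black_jar, sugar_shaker, check_weight's own z axis and vertical above 0.6 rad).
It fails at once if the check weight is dropped on the platter (let go while its foot is more than 10 mm above it) (horizontal distance between check_weight and platter_centre below 0.07 m and z of check_weight in the frame of platter_centre above 0.01 m and contact force between check_weight and the fingers below 0.05 N).
It fails at once if the check weight is rammed into the platter (more than 40 N; its own weight is 2 N) (contact force between check_weight and scale above 40 N).
It also fails if it takes over 141 s, if anything falls off the work surface, if the arm or the gripper's body presses on something with over 40 N, if the wrist force passes 120 N, or if a joint passes its speed limit or range.

## Working session

There is one attempt and no reset: what is moved stays moved. The work goes in short steps, Python scripts to look and compute and a tool call to move; the robot and the scene stay as the last step left them, time stands still between calls to the robot, and variables do not carry over. Pictures are saved under pics/ and viewed, at most 14 in all, crops included, and the job is handed in when it is done.

Besides the shell and the picture viewer there is one more tool, called as a command line: name --pt "numbers of a row" for each row, then --argument value for the rest. carry_out: Moves the arm, as the interface text tells. Its arguments: {"type":"object","properties":{"series":{"type":"array","items":{"type":"array","items":{"type":"number"}}}},"required":["series"]}

```bash
mkdir -p pics; ls; python3 - <<'E'
from rig import ctrl
import cv2,numpy as np
np.set_printoptions(precision=4,suppress=True)
print(ctrl.state())
for n in("scene","side","wrist"):
    im=ctrl.snapshot(n); cv2.imwrite(f"pics/{n}0.png",im[:,:,::-1]); print(n,ctrl.camera_model(n))
print(ctrl.tcp_to_grasp)
E
```

```text
pics
{'clock': 0.0, 'q': array([-0.0265,  0.6159, -0.0126,  1.4249,  0.0081,  1.1034, -0.0404]), 'joint_velocities': array([ 0.0003,  0.0004, -0.0011,  0.0005, -0.0016, -0.0003, -0.    ]), 'joint_torque': array([  0.0001, -46.9218,   0.2595, -17.1037,   0.0101,   0.0098,
         0.    ]), 'eef_pos': array([0.6494, 0.    , 0.3027]), 'ee_rot': array([-2.2201, -2.2202,  0.0029]), 'ft_force': array([-1.0315, -0.236 ,  1.1717]), 'moment': array([-0.0434, -0.013 ,  0.0291]), 'finger_force': 0.0, 'grip_width': 0.08541358681566821}
scene {'mtx': array([[538.701 ,   0.    , 278.9958],
       [  0.    , 538.701 , 213.4943],
       [  0.    ,   0.    ,   1.    ]]), 'T': array([[-0.7227, -0.503 ,  0.474 , -0.0851],
       [-0.6911,  0.5293, -0.4921,  0.7164],
       [-0.0034, -0.6832, -0.7302,  1.0792],
       [ 0.    ,  0.    ,  0.    ,  1.    ]])}
side {'mtx': array([[485.1092,   0.    , 275.1522],
       [  0.    , 485.1092, 209.0397],
       [  0.    ,   0.    ,   1.    ]]), 'T': array([[-0.9753, -0.0755,  0.2075,  0.3217],
       [-0.2196,  0.4308, -0.8753,  1.1186],
       [-0.0234, -0.8993, -0.4368,  0.611 ],
       [ 0.    ,  0.    ,  0.    ,  1.    ]])}
wrist {'mtx': array([[374.8259,   0.    , 275.8248],
       [  0.    , 374.8259, 206.7731],
       [  0.    ,   0.    ,   1.    ]]), 'T_tool_cam': array([[ 0.0018, -0.9584, -0.2854,  0.0729],
       [ 1.    ,  0.0015,  0.0013, -0.0001],
       [-0.0008, -0.2854,  0.9584, -0.071 ],
       [ 0.    ,  0.    ,  0.    ,  1.    ]])}
0.0539
```

View pictures.

View pics/scene0.png

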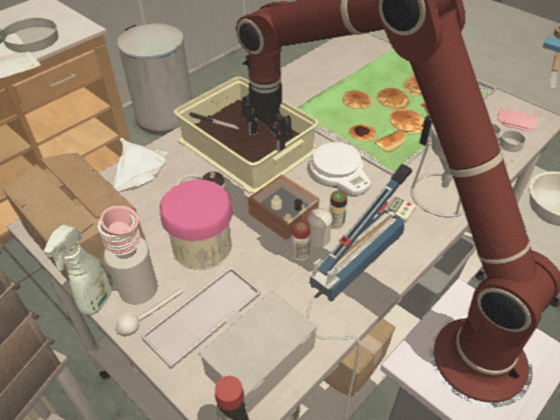

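View pics/side0.png

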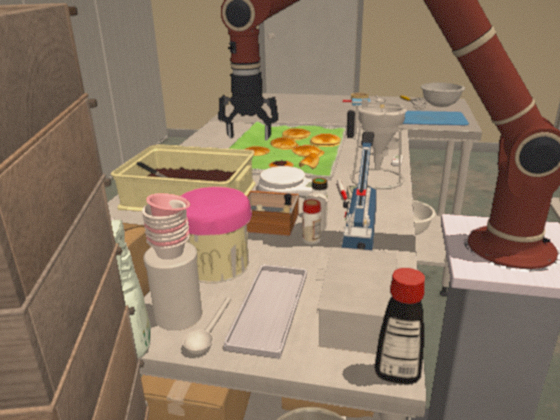

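View pics/wrist0.png

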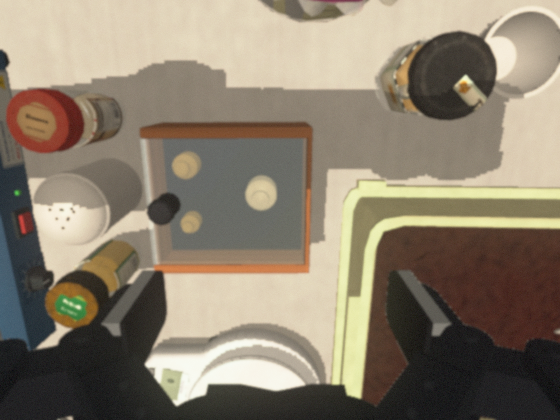

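carry_out --pt "0.01 -0.02 0 0 1" --pt "0.01 -0.02 0 0 1" --pt "0.01 -0.02 0 0 1" --pt "0.01 -0.02 0 0 1" --pt "0 -0.02 0 0 1" --pt "0 -0.02 0 0 1" --pt "0 -0.01 0 0 1" --pt "0 0 0 0 1" --pt "0 0 0 0 1" --pt "0 0 0 0 1"

```text
clock: 1.15
eef_pos: [0.521, 0.0399, 0.3039]
ee_rot: [2.221, 2.221, 0.001]
ft_force: [-0.4, -0.4, 0.5]
grip_width: 0.0854
finger_force: 0.0
```

```bash
cat > h.py <<'E'
from rig import ctrl
import cv2,numpy as np
from scipy.spatial.transform import Rotation as R
np.set_printoptions(precision=4,suppress=True)
def wT(s):
    T=np.eye(4);T[:3,:3]=R.from_rotvec(s["ee_rot"]).as_matrix();T[:3,3]=s["eef_pos"]
    return T@ctrl.camera_model("wrist")["T_tool_cam"]
def snap(n,fn=None):
    s=ctrl.state();m=ctrl.camera_model(n);im=ctrl.snapshot(n)
    T=wT(s) if n=="wrist" else m["T"]
    if fn: cv2.imwrite(f"pics/{fn}.png",im[:,:,::-1]);np.savez(f"pics/{fn}.npz",T=T,K=m["mtx"])
    return im,T,m["mtx"]
def ray(p,T,K):
    d=T[:3,:3]@np.linalg.solve(K,[p[0],p[1],1.]);return T[:3,3],d/np.linalg.norm(d)
def onz(p,T,K,z):
    o,d=ray(p,T,K);return o+d*(z-o[2])/d[2]
def tri(obs):
    A=np.zeros((3,3));b=np.zeros(3)
    for p,T,K in obs:
        o,d=ray(p,T,K);P=np.eye(3)-np.outer(d,d);A+=P;b+=P@o
    X=np.linalg.solve(A,b)
    return X,max(np.linalg.norm((np.eye(3)-np.outer(d,d))@(X-o)) for o,d in (ray(*q) for q in obs))
def pix(X,T,K):
    c=np.linalg.inv(T)@np.append(X,1);u=K@c[:3];return u[:2]/u[2]
E
python3 - <<'E'
from h import *
im,T,K=snap("wrist","w1");print(ctrl.state()["eef_pos"],ctrl.state()["clock"])
E
```

```text
[0.5209 0.0399 0.3038] 1.2
```

View pics/w1.png

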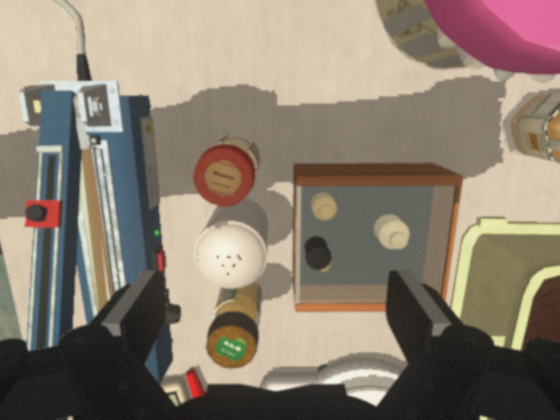

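```bash
cat > m.py <<'E'
from h import *
def load(fn):
    z=np.load(f"pics/{fn}.npz");return cv2.imread(f"pics/{fn}.png"),z["T"],z["K"]
def blobs(im,roi,f,amin=30):
    x0,y0,x1,y1=roi;c=im[y0:y1,x0:x1];m=f(cv2.cvtColor(c,cv2.COLOR_BGR2HSV).astype(int)).astype(np.uint8)
    n,l,s,ce=cv2.connectedComponentsWithStats(m)
    i=[k for k in range(1,n) if s[k,4]>=amin];i.sort(key=lambda k:-s[k,4])
    return [(np.round(ce[k]+[x0,y0],1),s[k,4],(s[k,:4]+[x0,y0,0,0]).tolist()) for k in i[:3]]
red=lambda h:((h[...,0]<8)|(h[...,0]>172))&(h[...,1]>150)
lab=lambda h:(h[...,0]<25)&(h[...,1]<150)&(h[...,1]>50)&(h[...,2]>120)
grn=lambda h:(h[...,0]>45)&(h[...,0]<90)&(h[...,1]>90)
dark=lambda h:(h[...,2]<70)
wht=lambda h:(h[...,1]<45)&(h[...,2]>170)
pale=lambda h:(h[...,2]>175)&(h[...,1]<110)
E
python3 - <<'E'
from m import *
# first wrist view pose from start state
s={"eef_pos":np.array([.6494,0,.3027]),"ee_rot":np.array([-2.2201,-2.2202,.0029])}
K=ctrl.camera_model("wrist")["mtx"];np.savez("pics/wrist0.npz",T=wT(s),K=K)
for n in("scene","side"):
    c=ctrl.camera_model(n);np.savez(f"pics/{n}0.npz",T=c["T"],K=c["mtx"])
a,Ta,_=load("wrist0");b,Tb,_=load("w1");sc,Ts,Ks=load("scene0")
for nm,f,ra,rb in(("red",red,(5,85,90,160),(185,135,260,210)),("redlab",lab,(15,95,70,145),(203,155,243,198)),
  ("grn",grn,(40,270,110,330),(200,310,265,370)),("shk",wht,(25,165,115,250),(185,212,275,295)),("knob",dark,(140,185,190,230),(297,230,340,275)),("wt",pale,(235,165,290,220),(365,205,420,260))):
    A=blobs(a,ra,f);B=blobs(b,rb,f);print(nm,A[:1],B[:1])
    if A and B:print("   ",*tri([(A[0][0],Ta,K),(B[0][0],Tb,K)]))
# scene crops
c=cv2.resize(sc[120:290,230:400],None,fx=3.4,fy=3.4,interpolation=cv2.INTER_CUBIC)
cv2.imwrite("pics/sc_crop.png",c)
E
```

```text
red [(array([ 48.1, 119.5]), np.int32(2553), [7, 90, 76, 62])] [(array([225.1, 172.6]), np.int32(1645), [195, 145, 59, 61])]
    [0.4826 0.0558 0.093 ] 0.00028737103671343706
redlab [(array([ 36.4, 121.3]), np.int32(1094), [17, 102, 39, 40])] [(array([222.5, 177.8]), np.int32(1002), [204, 160, 38, 37])]
    [0.4826 0.0552 0.1073] 3.6664967245161894e-05
grn [(array([ 70.8, 307. ]), np.int32(433), [55, 295, 31, 25])] [(array([230.3, 348.6]), np.int32(366), [216, 338, 30, 22])]
    [ 0.4833 -0.0919  0.1062] 2.6335739149194594e-05
shk [(array([ 60.6, 221.6]), np.int32(1687), [33, 201, 58, 49])] [(array([221.6, 255.9]), np.int32(2098), [193, 230, 56, 55])]
    [ 0.4745 -0.0224  0.0825] 0.00440426174905482
knob [(array([164.1, 208.2]), np.int32(688), [149, 193, 31, 31])] [(array([317. , 252.5]), np.int32(655), [305, 237, 26, 32])]
    [ 0.5569 -0.0167  0.0776] 3.61815302023714e-05
wt [(array([260.7, 193.3]), np.int32(765), [246, 177, 30, 33])] [(array([393.8, 233.9]), np.int32(643), [379, 220, 30, 28])]
    [ 0.635  -0.0145  0.0374] 0.0002448431554238418
```

View pics/sc_crop.png

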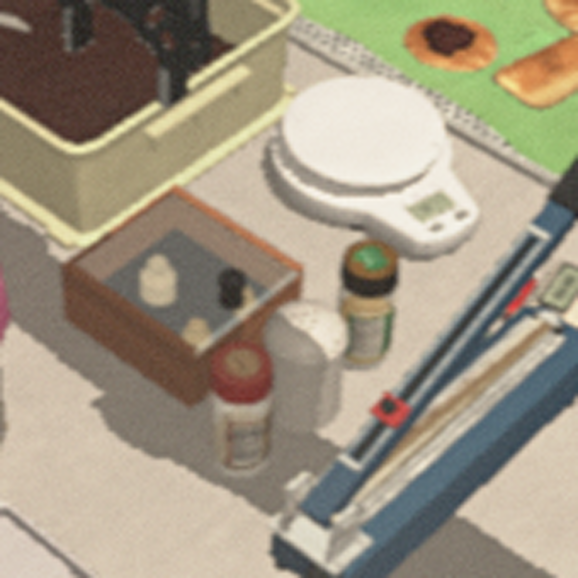

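```bash
python3 - <<'E'
from m import *
sc,Ts,Ks=load("scene0");sd,Td,Kd=load("side0")
# platter: bright neutral
for n,im,T,K,roi in(("sc",sc,Ts,Ks,(300,135,375,200)),("sd",sd,Td,Kd,(250,160,315,200))):
    B=blobs(im,roi,lambda h:(h[...,2]>215)&(h[...,1]<25));print(n,B,[onz(b[0],T,K,.05) for b in B[:1]])
print("plat guess",onz((337.4,159),Ts,Ks,.05))
for p in[(144,350),(233,271),(259,290),(168,366)]:print(onz(p,Ts,Ks,.016))
a=cv2.resize(sc[255:375,130:270],None,fx=2.8,fy=2.8,interpolation=cv2.INTER_CUBIC)
b=cv2.resize(sd[255:365,215:315],None,fx=3.5,fy=3.5,interpolation=cv2.INTER_CUBIC)
h=max(a.shape[0],b.shape[0]);o=np.zeros((h,a.shape[1]+b.shape[1],3),np.uint8);o[:a.shape[0],:a.shape[1]]=a;o[:b.shape[0],a.shape[1]:]=b
cv2.imwrite("pics/tray.png",o);print(o.shape,a.shape)
E
```

```text
sc [(array([340.4, 162.9]), np.int32(1485), [314, 143, 56, 48])] [array([ 0.5927, -0.242 ,  0.05  ])]
sd [(array([300.6, 187.5]), np.int32(30), [292, 185, 18, 5])] [array([ 0.5469, -0.1582,  0.05  ])]
plat guess [ 0.6097 -0.2491  0.05  ]
[0.5365 0.4988 0.016 ]
[0.5532 0.2177 0.016 ]
[0.4669 0.2135 0.016 ]
[0.4684 0.4862 0.016 ]
(385, 742, 3) (336, 392, 3)
```

View pics/tray.png

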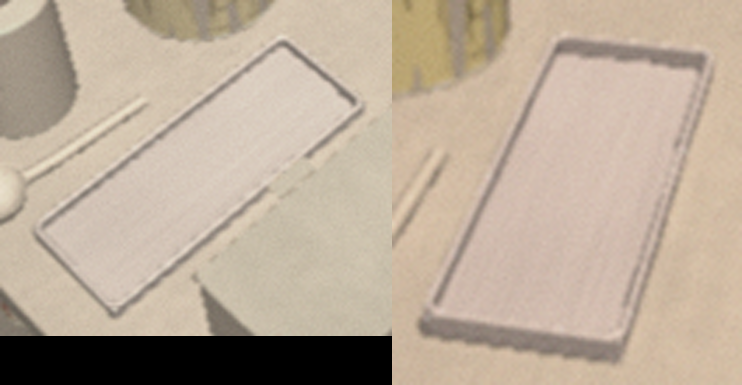

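```bash
python3 - <<'E'
from m import *
sc,Ts,Ks=load("scene0");sd,Td,Kd=load("side0")
A=[(38,232),(283,40),(361,105),(115,312)];B=[(420,322),(560,40),(712,55),(625,338)]
X=[]
for a,b in zip(A,B):
    a=(a[0]/2.8+130,a[1]/2.8+255);b=((b[0]-392)/3.5+215,b[1]/3.5+255)
    x,e=tri([(a,Ts,Ks),(b,Td,Kd)]);X.append(x);print(x,e)
print("c",np.mean(X,0))
print("box",tri([((204,352),Ts,Ks),((319,307),Td,Kd)]),tri([((258,296),Ts,Ks),((323,252),Td,Kd)]))
print(tri([((337.4,159),Ts,Ks),((282,177),Td,Kd)]))
E
```

```text
[0.575  0.4769 0.0011] 0.003753532386510985
[0.5666 0.2138 0.01  ] 0.00211283071569881
[0.4662 0.2158 0.012 ] 0.0020524151805511558
[0.4662 0.4811 0.0145] 0.002339141592107984
c [0.5185 0.3469 0.0094]
box (array([0.4088, 0.4288, 0.0798]), np.float64(0.0022626925232072177)) (array([0.4233, 0.2592, 0.0894]), np.float64(0.003933789845937391))
(array([ 0.6238, -0.2667,  0.0327]), np.float64(0.0020329059687634347))
```

carry_out --pt "-0.02 0 0 0 1" --pt "-0.03 0.01 0 0 1" --pt "-0.03 0.01 0 0 1" --pt "-0.03 0.01 0 0 1" --pt "-0.03 0.01 0 0 1" --pt "-0.03 0.01 0 0 1" --pt "-0.02 0 0 0 1" --pt "0 0 0 0 1" --pt "0 0 0 0 1" --pt "0 0 0 0 1"

```text
clock: 2.2
eef_pos: [0.5703, -0.1479, 0.3037]
ee_rot: [-2.217, -2.224, -0.002]
ft_force: [-0.5, 1.0, -0.0]
grip_width: 0.0855
finger_force: 0.0
```

```bash
python3 - <<'E'
from h import *
im,T,K=snap("wrist","w2");print(ctrl.state()["eef_pos"],ctrl.state()["clock"])
E
```

```text
[ 0.5703 -0.1478  0.3038] 2.25
```

View pics/w2.png

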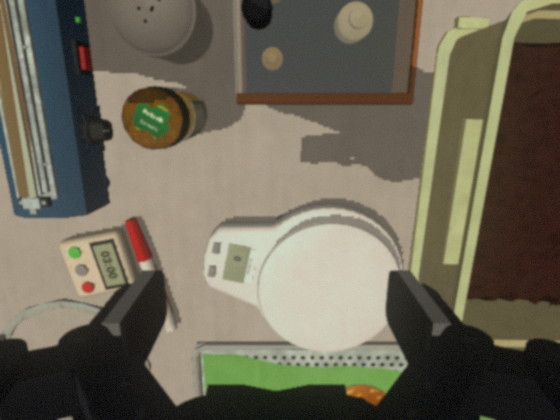

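carry_out --pt "-0.02 0 0 0 1" --pt "-0.03 0.01 0 0 1" --pt "-0.03 0.01 0 0 1" --pt "-0.02 0.01 0 0 1" --pt "0 0 0 0 1" --pt "0 0 0 0 1" --pt "0 0 0 0 1"

```text
clock: 2.95
eef_pos: [0.6002, -0.2475, 0.3039]
ee_rot: [-2.217, -2.224, -0.002]
ft_force: [0.3, 0.4, -0.4]
grip_width: 0.0856
finger_force: 0.0
```

```bash
python3 - <<'E'
from m import *
snap("wrist","w3")
C=[];V=[]
for n in("w2","w3"):
    im,T,K=load(n);g=cv2.medianBlur(cv2.cvtColor(im,cv2.COLOR_BGR2GRAY),5)
    c=cv2.HoughCircles(g,cv2.HOUGH_GRADIENT,1.2,100,param1=120,param2=25,minRadius=55,maxRadius=95)
    print(n,None if c is None else c[0][:4])
    if c is not None:
        p=c[0][0][:2];C.append((p,T,K));print(onz(p,T,K,.05))
    for t in(185,200,215):print(blobs(im,(190,150,400,360),lambda h:(h[...,2]>t)&(h[...,1]<30),300)[:1])
    cv2.circle(im,tuple(int(v) for v in p),int(c[0][0][2]),(0,0,255),1);V.append(im)
print(tri(C))
cv2.imwrite("pics/plat.png",np.hstack([v[100:400,150:500] for v in V]))
E
```

```text
w2 [[333.   287.4   73.  ]
 [105.   160.2   91.6 ]
 [ 52.2  277.8   61.12]
 [180.6   64.2   61.  ]]
[ 0.6263 -0.2522  0.05  ]
[(array([296.5, 276.8]), np.int32(9982), [205, 210, 179, 138])]
[(array([312.5, 286.8]), np.int32(7248), [259, 225, 125, 123])]
[]
w3 [[300.6  185.4   76.72]
 [ 40.2  285.    61.72]
 [471.   174.6   70.36]
 [204.6  331.8   71.8 ]]
[ 0.6226 -0.2509  0.05  ]
[(array([280.6, 200.8]), np.int32(8429), [225, 150, 134, 108])]
[]
[]
(array([ 0.6236, -0.2488,  0.0572]), np.float64(0.0015376026621014064))
```

View pics/plat.png

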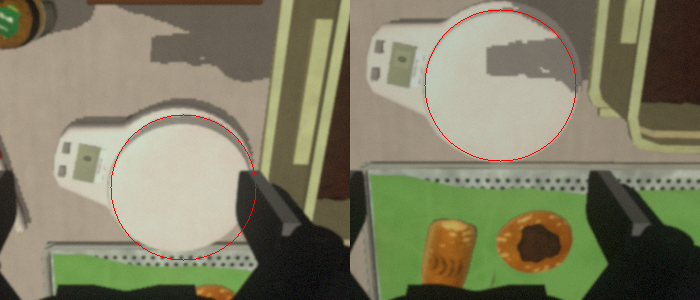

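carry_out --pt "0.015 -0.005 0 0 0.78" --pt "0.025 -0.01 0 0 0.78" --pt "0.03 -0.01 0 0 0.78" --pt "0.03 -0.01 0 0 0.78" --pt "0.03 -0.01 0 0 0.78" --pt "0.03 -0.01 0 0 0.78" --pt "0.03 -0.01 0 0 0.78" --pt "0.03 -0.01 0 0 0.78" --pt "0.03 -0.01 0 0 0.78" --pt "0.03 -0.01 0 0 0.78" --pt "0.015 -0.01 0 0 0.78" --pt "0.008 -0.0126 0 0 0.78"

```text
clock: 4.2
eef_pos: [0.4813, 0.056, 0.3043]
ee_rot: [-2.215, -2.227, -0.002]
ft_force: [-1.1, -0.0, -0.6]
grip_width: 0.067
finger_force: 0.0
```

carry_out --pt "0 0 0.01 0 0.78" --pt "0 0 0.02 0 0.78" --pt "0 0 0.02 0 0.78" --pt "0 0 0.02 0 0.78" --pt "0 0 0.01 0 0.78" --pt "0 0 0 0 0.78" --pt "0 0 0 0 0.78"

```text
clock: 4.9
eef_pos: [0.4828, 0.0525, 0.2241]
ee_rot: [2.222, 2.22, 0.0]
ft_force: [-0.2, -0.0, 0.3]
grip_width: 0.0665
finger_force: 0.0
```

```bash
python3 - <<'E'
from h import *
im,T,K=snap("wrist","w4")
s=ctrl.state();print(s["eef_pos"],s["ee_rot"],s["ft_force"],s["grip_width"])
E
```

```text
[0.483  0.0527 0.2246] [2.2213 2.22   0.0019] [-0.4344  0.2484 -0.1209] 0.06669213848874012
```

View pics/w4.png

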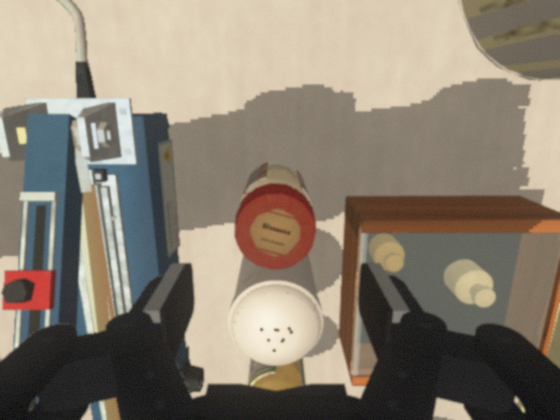

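carry_out --pt "0.003 0 0.015 0 0.78" --pt "0 0 0.02 0 0.78" --pt "0 0 0.02 0 0.78" --pt "0 0 0.02 0 0.78" --pt "0 0 0.0125 0 0.78" --pt "0 0 0.005 0 0.78" --pt "0 0 0 0 0.78" --pt "0 0 0 0 0.5" --pt "0 0 0 0 0.3" --pt "0 0 0 0 0.3" --pt "0 0 0 0 0.3"

```text
clock: 6.05
eef_pos: [0.483, 0.0561, 0.1326]
ee_rot: [2.221, 2.221, 0.003]
ft_force: [-0.7, -0.7, 7.6]
grip_width: 0.0433
finger_force: 60.5
```

carry_out --pt "0 0 -0.01 0 0.3" --pt "0 0 -0.02 0 0.3" --pt "0 0 -0.025 0 0.3" --pt "0 0 -0.025 0 0.3" --pt "0.01 0 -0.02 0 0.3" --pt "0.02 0 -0.01 0 0.3" --pt "0.03 0 0 0 0.3" --pt "0.03 0 0 0 0.3" --pt "0.03 0 0 0 0.3" --pt "0.03 0 0 0 0.3" --pt "0.03 0 0 0 0.3" --pt "0.03 0 0 0 0.3"

```text
clock: 7.25
eef_pos: [0.482, 0.267, 0.2419]
ee_rot: [2.221, 2.221, -0.0]
ft_force: [0.1, 0.6, -0.8]
grip_width: 0.0431
finger_force: 60.9
```

carry_out --pt "0.03 0 0 0 0.3" --pt "0.03 0.004 0 0 0.3" --pt "0.03 0.01 0 0 0.3" --pt "0.03 0.01 0 0 0.3" --pt "0.03 0.01 0 0 0.3" --pt "0.02 0 0 0 0.3" --pt "0.01 0 0 0 0.3" --pt "0 0 0 0 0.3" --pt "0 0 0 0 0.3" --pt "0 0 0 0 0.3"

```text
clock: 8.25
eef_pos: [0.5169, 0.4441, 0.2417]
ee_rot: [2.223, 2.218, -0.001]
ft_force: [0.2, 0.4, -0.5]
grip_width: 0.0434
finger_force: 61.0
```

```bash
python3 - <<'E'
from h import *
im,T,K=snap("wrist","w5")
s=ctrl.state();print(s["eef_pos"],s["ee_rot"],s["ft_force"],s["grip_width"],s["finger_force"])
E
```

```text
[0.5169 0.4443 0.2417] [ 2.2229  2.2185 -0.001 ] [ 0.3525  0.1625 -1.819 ] 0.04326921204337565 60.98254384472966
```

View pics/w5.png

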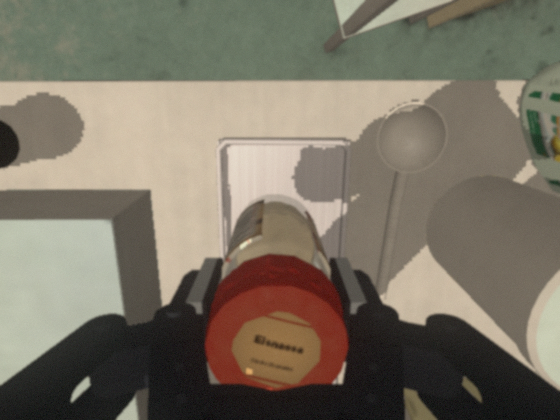

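```bash
python3 - <<'E'
from m import *
im,T,K=load("w5")
for p in[(219,146),(350,146),(222,240),(347,240),(285,140),(160,400),(131,220)]:print(p,onz(p,T,K,.016 if p[0]>200 else .085))
E
```

```text
(219, 146) [0.4726 0.4783 0.016 ]
(350, 146) [0.5758 0.4783 0.016 ]
(222, 240) [0.4716 0.3989 0.016 ]
(347, 240) [0.5777 0.3988 0.016 ]
(285, 140) [0.5245 0.483  0.016 ]
(160, 400) [0.4304 0.2979 0.085 ]
(131, 220) [0.4245 0.4402 0.085 ]
```

carry_out --pt "0 0.007 0.01 0 0.3" --pt "0 0 0.02 0 0.3" --pt "0 0 0.025 0 0.3" --pt "0 0 0.025 0 0.3" --pt "0 0 0.015 0 0.3" --pt "0 0 0.008 0 0.3" --pt "0 0 0.002 0 0.3" --pt "0 0 0 0 0.3" --pt "0 0 0 0 0.3"

```text
clock: 9.2
eef_pos: [0.524, 0.4466, 0.1378]
ee_rot: [2.221, 2.221, 0.004]
ft_force: [0.3, 0.1, -1.0]
grip_width: 0.0433
finger_force: 61.0
```

carry_out --pt "0 0 0.002 0 0.3" --pt "0 0 0.001 0 0.3" --pt "0 0 0 0 0.3" --pt "0 0 0 0 0.3"

```text
clock: 9.6
eef_pos: [0.5237, 0.4465, 0.1347]
ee_rot: [-2.221, -2.222, -0.003]
ft_force: [-0.5, -0.6, 5.7]
grip_width: 0.0434
finger_force: 61.2
```

carry_out --pt "0 0 0 0 0.5" --pt "0 0 0 0 0.78" --pt "0 0 0 0 0.78" --pt "0 0 -0.01 0 0.78" --pt "0 0 -0.02 0 0.78" --pt "0 0 -0.025 0 0.78" --pt "-0.005 -0.01 -0.025 0 0.78" --pt "-0.015 -0.01 -0.025 0 0.78" --pt "-0.03 -0.01 0 0 0.78" --pt "-0.03 -0.01 0 0 0.78" --pt "-0.03 0 0 0 0.78" --pt "-0.03 0 0 0 0.78"

```text
clock: 10.8
eef_pos: [0.483, 0.305, 0.2392]
ee_rot: [2.22, 2.222, 0.001]
ft_force: [0.2, 0.4, 0.2]
grip_width: 0.0662
finger_force: 0.0
```

carry_out --pt "-0.035 0 0 0 0.78" --pt "-0.035 0 0 0 0.78" --pt "-0.035 0 0 0 0.78" --pt "-0.035 0 0 0 0.78" --pt "-0.035 0 0 0 0.78" --pt "-0.035 0 0 0 0.78" --pt "-0.035 0 0 0 0.78" --pt "-0.035 0 0 0 0.78" --pt "-0.035 0 0 0 0.78" --pt "-0.035 0 0 0 0.78" --pt "-0.03 0 0 0 0.78" --pt "-0.015 0 0 0 0.78"

```text
clock: 12.0
eef_pos: [0.4832, -0.0927, 0.239]
ee_rot: [2.225, 2.215, -0.001]
ft_force: [0.0, -0.5, 0.1]
grip_width: 0.0664
finger_force: 0.0
```

carry_out --pt "0 0 0 0 0.78" --pt "0 0 0 0 0.78"

```text
clock: 12.2
eef_pos: [0.4835, -0.0883, 0.2387]
ee_rot: [-2.221, -2.221, -0.001]
ft_force: [-0.1, 0.8, 0.4]
grip_width: 0.0665
finger_force: 0.0
```

```bash
python3 - <<'E'
from m import *
snap("wrist","w6")
s=ctrl.state();print(s["eef_pos"],s["ee_rot"],s["ft_force"],s["grip_width"])
im,T,K=load("w6");print(pix([.4833,-.0919,.106],T,K),blobs(im,(100,150,450,420),grn),pix([.4833,-.0182,.096],T,K))
E
```

```text
[ 0.4835 -0.0876  0.2386] [-2.219  -2.2231 -0.0015] [ 1.5595  0.5852 -0.4109] 0.06654959377054169
[275.0253 233.1063] [(array([275.2, 232.6]), np.int32(841), [254, 214, 43, 38])] [275.2247 100.6523]
```

carry_out --pt "-0.004 0 0.015 0 0.78" --pt "0 0 0.025 0 0.78" --pt "0 0 0.025 0 0.78" --pt "0 0 0.02 0 0.78" --pt "0 0 0.015 0 0.78" --pt "0 0 0.0075 0 0.78" --pt "0 0 0 0 0.78" --pt "0 0 0 0 0.5" --pt "0 0 0 0 0.3" --pt "0 0 0 0 0.3" --pt "0 0 0 0 0.3" --pt "0 0 0 0 0.3"

```text
clock: 13.45
eef_pos: [0.4838, -0.0927, 0.1319]
ee_rot: [2.22, 2.221, 0.002]
ft_force: [-0.9, 0.5, 6.5]
grip_width: 0.0428
finger_force: 60.6
```

carry_out --pt "0 0 -0.01 0 0.3" --pt "0 0 -0.02 0 0.3" --pt "0 0 -0.03 0 0.3" --pt "0 0 -0.03 0 0.3" --pt "0 0 -0.025 0 0.3" --pt "0.01 0 -0.01 0 0.3" --pt "0.025 0 0 0 0.3" --pt "0.03 0 0 0 0.3" --pt "0.03 0 0 0 0.3" --pt "0.03 0 0 0 0.3" --pt "0.03 0 0 0 0.3" --pt "0.03 0 0 0 0.3"

```text
clock: 14.65
eef_pos: [0.4824, 0.0938, 0.2552]
ee_rot: [-2.22, -2.221, 0.002]
ft_force: [0.8, -0.3, -0.1]
grip_width: 0.043
finger_force: 61.0
```

carry_out --pt "0.03 0 0 0 0.3" --pt "0.03 0 0 0 0.3" --pt "0.03 0 0 0 0.3" --pt "0.03 0 0 0 0.3" --pt "0.03 0.005 0 0 0.3" --pt "0.03 0.01 0 0 0.3" --pt "0.03 0.01 0 0 0.3" --pt "0.03 0.01 0 0 0.3" --pt "0.03 0.005 0 0 0.3" --pt "0.02 0 0 0 0.3" --pt "0.01 0 0 0 0.3" --pt "0 0 0 0 0.3"

```text
clock: 15.85
eef_pos: [0.5217, 0.3938, 0.2548]
ee_rot: [-2.217, -2.224, 0.003]
ft_force: [0.0, -0.3, -0.4]
grip_width: 0.0428
finger_force: 61.0
```

carry_out --pt "0 0 0 0 0.3" --pt "0 0 0 0 0.3"

```text
clock: 16.05
eef_pos: [0.5238, 0.39, 0.2559]
ee_rot: [2.223, 2.218, -0.002]
ft_force: [0.2, -0.1, -0.6]
grip_width: 0.0428
finger_force: 61.0
```

carry_out --pt "-0.004 0 0.015 0 0.3" --pt "0 0 0.025 0 0.3" --pt "0 0 0.03 0 0.3" --pt "0 0 0.025 0 0.3" --pt "0 0 0.015 0 0.3" --pt "0 0 0.006 0 0.3" --pt "0 0 0.003 0 0.3" --pt "0 0 0.001 0 0.3" --pt "0 0 0 0 0.3" --pt "0 0 0 0 0.3"

```text
clock: 17.05
eef_pos: [0.5238, 0.3884, 0.137]
ee_rot: [2.221, 2.221, 0.003]
ft_force: [-0.5, 0.2, -1.1]
grip_width: 0.0427
finger_force: 61.0
```

carry_out --pt "0 0 0.002 0 0.3" --pt "0 0 0.0015 0 0.3" --pt "0 0 0 0 0.3" --pt "0 0 0 0 0.3"

```text
clock: 17.45
eef_pos: [0.5236, 0.3884, 0.134]
ee_rot: [2.221, 2.222, 0.002]
ft_force: [-1.1, -1.2, 5.5]
grip_width: 0.0424
finger_force: 61.4
```

carry_out --pt "0 0 0 0 0.5" --pt "0 0 0 0 0.78" --pt "0 0 0 0 0.78" --pt "0 0 -0.01 0 0.78" --pt "0 0 -0.025 0 0.78" --pt "0 0 -0.03 0 0.78" --pt "-0.005 -0.01 -0.03 0 0.78" --pt "-0.02 -0.01 -0.025 0 0.78" --pt "-0.03 -0.01 0 0 0.78" --pt "-0.03 -0.01 0 0 0.78" --pt "-0.035 0 0 0 0.78" --pt "-0.035 0 0 0 0.78"

```text
clock: 18.65
eef_pos: [0.483, 0.2321, 0.2533]
ee_rot: [2.22, 2.222, 0.002]
ft_force: [0.3, 0.2, -0.2]
grip_width: 0.0665
finger_force: 0.0
```

carry_out --pt "-0.035 0 0 0 0.9" --pt "-0.035 0 0 0 0.9" --pt "-0.035 0 0 0 0.9" --pt "-0.035 0 0 0 0.9" --pt "-0.035 0 0 0 0.9" --pt "-0.035 0 0 0 0.9" --pt "-0.025 0 0 0 0.9" --pt "-0.0166 0 0 0 0.9" --pt "0 0 0 0.1428 0.9" --pt "0 0 0 0.1428 0.9" --pt "0 0 0 0.1428 0.9" --pt "0 0 0 0.1428 0.9"

```text
clock: 19.85
eef_pos: [0.4836, -0.0187, 0.2531]
ee_rot: [2.762, 1.497, 0.002]
ft_force: [1.0, -0.2, -0.0]
grip_width: 0.0767
finger_force: 0.0
```

carry_out --pt "0 0 0 0.1428 0.9" --pt "0 0 0 0.1428 0.9" --pt "0 0 0 0.1428 0.9" --pt "0 0 0 0.1428 0.9" --pt "0 0 0 0.1428 0.9" --pt "0 0 0 0.1428 0.9" --pt "0 0 0 0.1428 0.9" --pt "0 0 0 0 0.9" --pt "0 0 0 0 0.9" --pt "0 0 0 0 0.9"

```text
clock: 20.85
eef_pos: [0.4835, -0.0185, 0.2527]
ee_rot: [-3.141, -0.003, -0.001]
ft_force: [0.3, -0.8, -0.0]
grip_width: 0.0773
finger_force: 0.0
```

```bash
python3 - <<'E'
from m import *
snap("wrist","w7")
s=ctrl.state();print(s["eef_pos"],s["ee_rot"],s["ft_force"],s["grip_width"],s["q"])
im,T,K=load("w7");print(pix([.4833,-.0182,.096],T,K))
im,T,K=snap("scene");a=cv2.resize(im[200:390,130:330,::-1],None,fx=2,fy=2);b=cv2.imread("pics/w7.png");o=np.zeros((420,800,3),np.uint8);o[:380,:400]=a;o[:300,400:]=cv2.resize(b,(400,300));cv2.imwrite("pics/v7.png",o)
E
```

```text
[ 0.4834 -0.0186  0.2526] [-3.1413 -0.0026 -0.0006] [-0.8829 -0.6094 -0.2493] 0.07700134455526214 [-0.2906  0.4503  0.405   1.9666 -0.2489  0.7722 -1.3113]
[275.6343 214.5748]
```

View pics/v7.png

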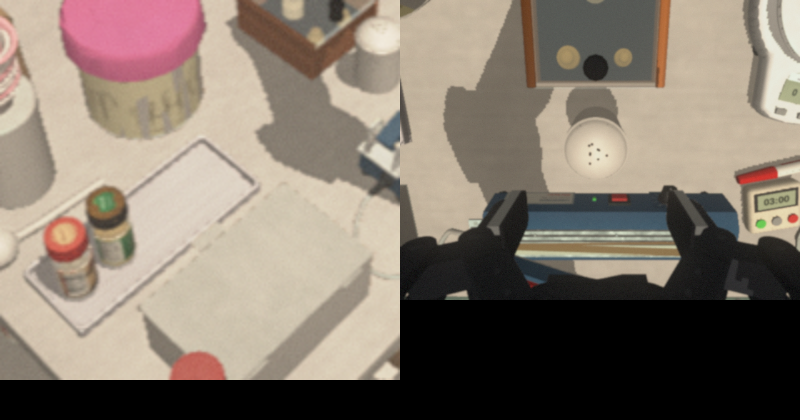

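carry_out --pt "0 0 0.015 0 0.9" --pt "0 0 0.025 0 0.9" --pt "0 0 0.03 0 0.9" --pt "0 0 0.03 0 0.9" --pt "0 0 0.025 0 0.9" --pt "0 0 0.01 0 0.9" --pt "0 0 0.005 0 0.9" --pt "0 0 0 0 0.9" --pt "0 0 0 0 0.6" --pt "0 0 0 0 0.5" --pt "0 0 0 0 0.5" --pt "0 0 0 0 0.5"

```text
clock: 22.15
eef_pos: [0.484, -0.0185, 0.1137]
ee_rot: [-3.141, -0.0, -0.004]
ft_force: [-0.8, 0.8, 6.7]
grip_width: 0.0597
finger_force: 64.2
```

carry_out --pt "0 0 -0.01 0 0.5" --pt "0 0 -0.02 0 0.5" --pt "0 0 -0.02 -0.1428 0.5" --pt "0 0 -0.02 -0.1428 0.5" --pt "0 0 -0.02 -0.1428 0.5" --pt "0 0 -0.02 -0.1428 0.5" --pt "0 0 -0.01 -0.1428 0.5" --pt "0 0 0 -0.1428 0.5" --pt "0 0 0 -0.1428 0.5" --pt "0 0 0 -0.1428 0.5" --pt "0 0 0 -0.1428 0.5" --pt "0 0 0 -0.1428 0.5"

```text
clock: 23.35
eef_pos: [0.4829, -0.0188, 0.2329]
ee_rot: [2.368, 2.064, -0.001]
ft_force: [-1.2, 0.2, -1.3]
grip_width: 0.0596
finger_force: 65.0
```

carry_out --pt "0 0 0 -0.1428 0.5" --pt "0 0 0 0 0.5" --pt "0.015 0 0 0 0.5" --pt "0.03 0 0 0 0.5" --pt "0.035 0 0 0 0.5" --pt "0.035 0 0 0 0.5" --pt "0.035 0 0 0 0.5" --pt "0.035 0 0 0 0.5" --pt "0.035 0 0 0 0.5" --pt "0.035 0.005 0 0 0.5" --pt "0.025 0.01 0 0 0.5" --pt "0.01 0.01 0 0 0.5"

```text
clock: 24.55
eef_pos: [0.5074, 0.2756, 0.2327]
ee_rot: [-2.218, -2.223, -0.002]
ft_force: [0.6, 0.8, -1.4]
grip_width: 0.0598
finger_force: 65.0
```

carry_out --pt "0 0.01 0 0 0.5" --pt "0 0.005 0 0 0.5" --pt "0 0 0 0 0.5" --pt "0 0 0 0 0.5"

```text
clock: 24.95
eef_pos: [0.5233, 0.2699, 0.2323]
ee_rot: [2.224, 2.218, -0.002]
ft_force: [0.6, -0.6, -1.6]
grip_width: 0.0592
finger_force: 65.0
```

carry_out --pt "0 0 0.015 0 0.5" --pt "0 0 0.025 0 0.5" --pt "0 0 0.03 0 0.5" --pt "0 0 0.025 0 0.5" --pt "0 0 0.01 0 0.5" --pt "0 0 0.006 0 0.5" --pt "0 0 0.003 0 0.5" --pt "0 0 0.001 0 0.5" --pt "0 0 0.001 0 0.5" --pt "0 0 0 0 0.5" --pt "0 0 0 0 0.5"

```text
clock: 26.05
eef_pos: [0.5236, 0.2716, 0.1169]
ee_rot: [2.221, 2.221, 0.002]
ft_force: [0.6, -0.3, -1.6]
grip_width: 0.059
finger_force: 65.0
```

carry_out --pt "0 0 0.001 0 0.5" --pt "0 0 0.001 0 0.5" --pt "0 0 0 0 0.5" --pt "0 0 0 0 0.5"

```text
clock: 26.45
eef_pos: [0.5236, 0.2716, 0.1158]
ee_rot: [2.221, 2.221, 0.001]
ft_force: [-1.3, -1.4, 6.1]
grip_width: 0.0597
finger_force: 65.8
```

carry_out --pt "0 0 0 0 0.7" --pt "0 0 0 0 0.9" --pt "0 0 0 0 0.9" --pt "0 0 -0.01 0 0.9" --pt "0 0 -0.025 0 0.9" --pt "0 0 -0.03 0 0.9" --pt "-0.005 -0.01 -0.03 0 0.9" --pt "-0.02 -0.01 -0.025 0 0.9" --pt "-0.03 -0.004 -0.01 0 0.9" --pt "-0.035 0 0 0 0.9" --pt "-0.035 0 0 0 0.8" --pt "-0.035 0 0 0 0.7"

```text
clock: 27.65
eef_pos: [0.4993, 0.1102, 0.2453]
ee_rot: [2.22, 2.221, 0.002]
ft_force: [0.5, 0.6, 0.3]
grip_width: 0.0602
finger_force: 0.0
```

carry_out --pt "-0.035 0 0 0 0.6" --pt "-0.035 0 0 0 0.55" --pt "-0.03 0.01 0 0 0.55" --pt "-0.018 0.02 0 0 0.55" --pt "-0.01 0.02 0 0 0.55" --pt "0 0.0073 0 0 0.55" --pt "0 0 0.01 0 0.55" --pt "0 0 0.02 0 0.55" --pt "0 0 0.02 0 0.55" --pt "0 0 0.01 0 0.55" --pt "0 0 0 0 0.55" --pt "0 0 0 0 0.55"

```text
clock: 28.85
eef_pos: [0.5565, -0.0159, 0.1847]
ee_rot: [-2.22, -2.223, -0.0]
ft_force: [0.4, -0.2, 0.3]
grip_width: 0.0469
finger_force: 0.0
```

```bash
python3 - <<'E'
from m import *
snap("wrist","w8")
s=ctrl.state();print(s["eef_pos"],s["ee_rot"],s["ft_force"],s["grip_width"])
im,T,K=load("w8");print(pix([.5569,-.0167,.09],T,K))
im,T,K=snap("scene");a=cv2.resize(im[200:390,130:330,::-1],None,fx=2,fy=2);b=cv2.imread("pics/w8.png");o=np.zeros((420,800,3),np.uint8);o[:380,:400]=a;o[:300,400:]=cv2.resize(b,(400,300));cv2.imwrite("pics/v8.png",o)
E
```

```text
[ 0.5569 -0.0161  0.1851] [2.2201 2.2218 0.0016] [ 1.1015 -0.3038 -1.0127] 0.04697374686229364
[276.122  255.5592]
```

View pics/v8.png

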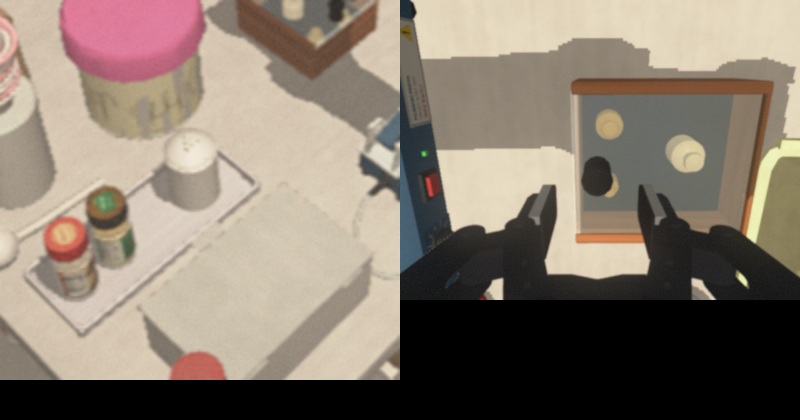

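carry_out --pt "0 0 0.015 0 0.55" --pt "0 0 0.015 0 0.55" --pt "0 0 0.01 0 0.55" --pt "0 0 0.006 0 0.55" --pt "0 0 0 0 0.55" --pt "0 0 0 0 0.3" --pt "0 0 0 0 0.1" --pt "0 0 0 0 0.1" --pt "0 0 0 0 0.1" --pt "0 0 0 0 0.1"

```text
clock: 29.95
eef_pos: [0.5566, -0.0166, 0.1393]
ee_rot: [2.221, 2.221, 0.0]
ft_force: [-1.3, -0.1, 5.3]
grip_width: 0.0185
finger_force: 58.5
```

carry_out --pt "0 -0.005 0 0 0.1" --pt "0 -0.01 0 0 0.1" --pt "0 -0.01 0 0 0.1" --pt "0 -0.01 0 0 0.1" --pt "0 -0.01 0 0 0.1" --pt "0 -0.01 0 0 0.1" --pt "0 -0.01 0 0 0.1" --pt "0 -0.01 0 0 0.1" --pt "0 -0.006 0 0 0.1" --pt "0 -0.004 0 0 0.1" --pt "0 0 0 0 0.1" --pt "0 0 0 0 0.1"

```text
clock: 31.15
eef_pos: [0.4715, -0.0168, 0.1392]
ee_rot: [2.221, 2.22, 0.001]
ft_force: [0.7, -0.8, 7.6]
grip_width: 0.0187
finger_force: 59.4
```

carry_out --pt "0 0 0 0 0.3" --pt "0 0 0 0 0.55" --pt "0 0 0 0 0.55" --pt "0 0 -0.01 0 0.55" --pt "0 0 -0.025 0 0.55" --pt "0 0.01 -0.025 0 0.6" --pt "0 0.025 -0.02 0 0.6" --pt "0 0.03 0 0 0.6" --pt "0 0.03 0 0 0.6" --pt "0 0.03 0 0 0.6" --pt "0.003 0.025 0 0 0.6" --pt "0 0.01 0 0 0.6"

```text
clock: 32.35
eef_pos: [0.6335, -0.0129, 0.2187]
ee_rot: [2.22, 2.222, 0.003]
ft_force: [-0.5, -0.4, -0.3]
grip_width: 0.051
finger_force: 0.0
```

carry_out --pt "0 0 0 0.1428 0.6" --pt "0 0 0 0.1428 0.6" --pt "0 0 0 0.1428 0.6" --pt "0 0 0 0.1428 0.6" --pt "0 0 0 0.1428 0.6" --pt "0 0 0 0.1428 0.6" --pt "0 0 0 0.1428 0.6" --pt "0 0 0 0.1428 0.6" --pt "0 0 0 0.1428 0.6" --pt "0 0 0 0.1428 0.6" --pt "0 0 0 0.1428 0.6"

```text
clock: 33.45
eef_pos: [0.6313, -0.0132, 0.2188]
ee_rot: [-3.141, 0.009, 0.001]
ft_force: [-0.5, 0.0, 0.4]
grip_width: 0.0513
finger_force: 0.0
```

carry_out --pt "0 0 0 0 0.6" --pt "0 0 0 0 0.6" --pt "0 0 0 0 0.6"

```text
clock: 33.75
eef_pos: [0.6316, -0.0135, 0.2185]
ee_rot: [-3.141, -0.003, 0.0]
ft_force: [-0.9, -0.8, 1.2]
grip_width: 0.0511
finger_force: 0.0
```

```bash
python3 - <<'E'
from m import *
snap("wrist","w9")
s=ctrl.state();print(s["eef_pos"],s["ee_rot"],s["ft_force"],s["grip_width"])
im,T,K=load("w9");print(pix([.635,-.0145,.054],T,K),pix([.472,-.0167,.09],T,K))
E
```

```text
[ 0.6316 -0.0136  0.2185] [-3.1411 -0.0024  0.0002] [-0.0104 -0.4953 -0.4704] 0.05119463242576849
[277.7342 205.5556] [279.9035 448.1477]
```

View pics/w9.png

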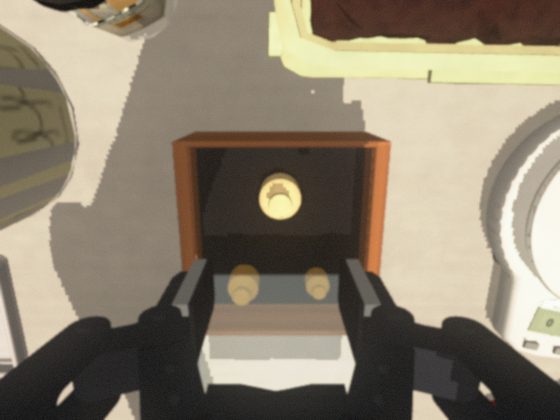

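carry_out --pt "0.0035 0.001 0.015 0 0.6" --pt "0 0 0.025 0 0.6" --pt "0 0 0.025 0 0.6" --pt "0 0 0.02 0 0.6" --pt "0 0 0.015 0 0.6" --pt "0 0 0.01 0 0.6" --pt "0 0 0.006 0 0.6" --pt "0 0 0.004 0 0.6" --pt "0 0 0 0 0.6" --pt "0 0 0 0 0.6"

```text
clock: 34.8
eef_pos: [0.6356, -0.0147, 0.0991]
ee_rot: [3.142, 0.0, 0.002]
ft_force: [0.0, 0.7, -0.1]
grip_width: 0.0509
finger_force: 0.0
```

carry_out --pt "0 0 0 0 0.4" --pt "0 0 0 0 0.2" --pt "0 0 0 0 0.2" --pt "0 0 0 0 0.2" --pt "0 0 0 0 0.2"

```text
clock: 35.3
eef_pos: [0.6357, -0.015, 0.0995]
ee_rot: [3.141, -0.0, 0.003]
ft_force: [-1.2, -0.8, 5.4]
grip_width: 0.0254
finger_force: 58.8
```

carry_out --pt "0 0 -0.005 0 0.2" --pt "0 0 -0.015 0 0.2" --pt "0 0 -0.025 0 0.2" --pt "0 0 -0.025 0 0.2" --pt "0 0 -0.02 0 0.2" --pt "0 0.01 -0.01 0 0.2" --pt "-0.002 0.025 0 0 0.2" --pt "-0.003 0.03 0 0 0.2" --pt "-0.003 0.035 0 0 0.2" --pt "-0.003 0.035 0 0 0.2" --pt "-0.002 0.035 0 0 0.2" --pt "0 0.03 0 0 0.2"

```text
clock: 36.5
eef_pos: [0.6206, -0.2178, 0.1981]
ee_rot: [3.141, -0.004, -0.003]
ft_force: [-0.7, -0.8, -2.0]
grip_width: 0.0251
finger_force: 59.2
```

carry_out --pt "0 0.02 0 0 0.2" --pt "0 0.01 0 0 0.2" --pt "0 0.006 0 0 0.2" --pt "0 0 0 0 0.2" --pt "0 0 0 0 0.2" --pt "0 0 0 0 0.2"

```text
clock: 37.1
eef_pos: [0.6227, -0.2486, 0.1983]
ee_rot: [-3.14, -0.004, 0.0]
ft_force: [0.2, 0.7, -2.0]
grip_width: 0.025
finger_force: 59.2
```

```bash
python3 - <<'E'
from m import *
snap("wrist","w10")
s=ctrl.state();print(s["eef_pos"],s["ee_rot"],s["ft_force"],s["grip_width"],s["finger_force"])
im,T,K=load("w10")
E
```

```text
[ 0.6227 -0.2489  0.1983] [-3.1405 -0.0037  0.    ] [-0.0896  0.3254 -2.1771] 0.024798915681726114 59.19606107287109
```

View pics/w10.png

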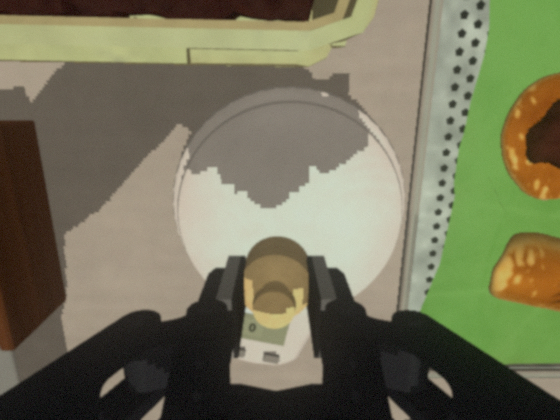

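```bash
python3 - <<'E'
from m import *
im,T,K=load("w10")
for p in[(181,205),(403,205),(291,102),(291,88)]:print(onz(p,T,K,.05))
g=cv2.medianBlur(cv2.cvtColor(im,cv2.COLOR_BGR2GRAY),5)
c=cv2.HoughCircles(g[60:330,140:440],cv2.HOUGH_GRADIENT,1.2,100,param1=100,param2=20,minRadius=95,maxRadius=125);print(c[0][:3])
for q in c[0][:3]:print(onz(q[:2]+[140,60],T,K,.05))
print(pix([.623,-.251,.05],T,K))
E
```

```text
[ 0.631  -0.1904  0.05  ]
[ 0.6316 -0.3257  0.05  ]
[ 0.6917 -0.2565  0.05  ]
[ 0.6992 -0.2564  0.05  ]
[[148.2  141.   115.04]]
[ 0.6338 -0.2557  0.05  ]
[280.3248 217.8505]
```

carry_out --pt "0.003 0.005 0.01 0 0.2" --pt "0 0 0.015 0 0.2" --pt "0 0 0.015 0 0.2" --pt "0 0 0.01 0 0.2" --pt "0 0 0.005 0 0.2" --pt "0 0 0.002 0 0.2" --pt "0 0 0.001 0 0.2" --pt "0 0 0 0 0.2" --pt "0 0 0 0 0.2"

```text
clock: 38.05
eef_pos: [0.6255, -0.2557, 0.1411]
ee_rot: [3.141, 0.0, 0.002]
ft_force: [0.2, 0.5, -1.4]
grip_width: 0.0252
finger_force: 59.2
```

carry_out --pt "0 0 0.002 0 0.2" --pt "0 0 0.001 0 0.2" --pt "0 0 0.001 0 0.2" --pt "0 0 0 0 0.2" --pt "0 0 0 0 0.2"

```text
clock: 38.55
eef_pos: [0.6252, -0.2556, 0.1363]
ee_rot: [-3.142, -0.0, 0.0]
ft_force: [0.5, 0.7, -0.9]
grip_width: 0.0254
finger_force: 59.2
```

carry_out --pt "0 0 0.001 0 0.2" --pt "0 0 0 0 0.2" --pt "0 0 0 0 0.2"

```text
clock: 38.85
eef_pos: [0.6252, -0.2556, 0.1353]
ee_rot: [-3.142, -0.0, 0.0]
ft_force: [-0.5, -0.3, -2.0]
grip_width: 0.0252
finger_force: 59.2
```

carry_out --pt "0 0 0.001 0 0.2" --pt "0 0 0 0 0.2" --pt "0 0 0 0 0.2"

```text
clock: 39.15
eef_pos: [0.6252, -0.2556, 0.1347]
ee_rot: [3.142, 0.0, 0.0]
ft_force: [-0.5, 0.4, -0.5]
grip_width: 0.0253
finger_force: 59.4
```

carry_out --pt "0 0 0.0008 0 0.2" --pt "0 0 0 0 0.2" --pt "0 0 0 0 0.2"

```text
clock: 39.45
eef_pos: [0.6253, -0.2556, 0.1342]
ee_rot: [3.142, 0.0, 0.001]
ft_force: [-1.4, 0.5, 3.5]
grip_width: 0.0252
finger_force: 59.7
```

carry_out --pt "0 0 0 0 0.35" --pt "0 0 0 0 0.5" --pt "0 0 0 0 0.5" --pt "0 0 0 0 0.5" --pt "0 0 -0.01 0 0.5" --pt "0 0 -0.02 0 0.5" --pt "0 0 -0.03 0 0.5" --pt "0 0 -0.03 0 0.5" --pt "0 0 -0.01 0 0.5" --pt "0 0 0 0 0.5" --pt "0 0 0 0 0.5"

```text
clock: 40.55
eef_pos: [0.6246, -0.2551, 0.2325]
ee_rot: [-3.14, -0.0, 0.003]
ft_force: [-0.3, 0.1, -0.2]
grip_width: 0.0424
finger_force: 0.0
```

```bash
python3 - <<'E'
from m import *
snap("wrist","w11")
s=ctrl.state();print(s["eef_pos"],s["grip_width"])
im,T,K=load("w11")
print(pix([.6253,-.2556,.09],T,K),pix([.6253,-.2556,.076],T,K))
h=cv2.cvtColor(im,cv2.COLOR_BGR2HSV)
print(blobs(im,(200,200,370,380),lambda h:(h[...,0]>10)&(h[...,0]<35)&(h[...,1]>60)&(h[...,2]>60)))
E
```

```text
[ 0.6244 -0.255   0.2319] 0.042708947460923276
[277.1364 219.8893] [277.0814 212.857 ]
[(array([277.7, 214.6]), np.int32(1261), [256, 200, 44, 34])]
```

carry_out --pt "0 0 0 -0.1428 0.5" --pt "0 0 0 -0.1428 0.5" --pt "0 0 0 -0.1428 0.5" --pt "0 0 0 -0.1428 0.5" --pt "0 0 0 -0.1428 0.5" --pt "0 0 0 -0.1428 0.55" --pt "0 0 0 -0.1428 0.55" --pt "0 0 0 -0.1428 0.55" --pt "0 0 0 -0.1428 0.55" --pt "0 0 0 -0.1428 0.55" --pt "0 0 0 -0.1428 0.55"

```text
clock: 41.7
eef_pos: [0.6244, -0.2552, 0.2313]
ee_rot: [-2.212, -2.225, 0.002]
ft_force: [-0.1, 0.5, 0.3]
grip_width: 0.047
finger_force: 0.0
```

carry_out --pt "0.015 -0.01 0 0 0.55" --pt "0.025 -0.015 0 0 0.55" --pt "0.03 -0.02 0 0 0.55" --pt "0.03 -0.02 0 0 0.55" --pt "0.03 -0.02 0 0 0.55" --pt "0.03 -0.02 0 0 0.55" --pt "0.03 -0.02 0 0 0.55" --pt "0.03 -0.018 0 0 0.55" --pt "0.018 -0.01 0 0 0.55" --pt "0 0 0 0 0.55" --pt "0 0 0 0 0.55" --pt "0 0 0 0 0.55"

```text
clock: 42.9
eef_pos: [0.4727, -0.019, 0.2331]
ee_rot: [2.224, 2.219, -0.001]
ft_force: [-0.1, 0.4, 0.3]
grip_width: 0.0466
finger_force: 0.0
```

```bash
python3 - <<'E'
from m import *
snap("wrist","w12")
s=ctrl.state();print(s["eef_pos"],s["ee_rot"],s["clock"])
im,T,K=load("w12");p=pix([.4716,-.0168,.09],T,K);print(p)
a,b=map(int,p);print(blobs(im,(a-45,b-45,a+45,b+45),lambda h:h[...,2]<60))
E
```

```text
[ 0.4727 -0.0191  0.2332] [ 2.224   2.2185 -0.0011] 42.95
[273.7249 217.7132]
[(array([277.1, 199.8]), np.int32(92), [263, 194, 25, 15])]
```

carry_out --pt "0.002 -0.001 0.015 0 0.55" --pt "0 0 0.025 0 0.55" --pt "0 0 0.025 0 0.55" --pt "0 0 0.015 0 0.55" --pt "0 0 0.01 0 0.55" --pt "0 0 0.004 0 0.55" --pt "0 0 0 0 0.55" --pt "0 0 0 0 0.3" --pt "0 0 0 0 0.1" --pt "0 0 0 0 0.1" --pt "0 0 0 0 0.1" --pt "0 0 0 0 0.1"

```text
clock: 44.15
eef_pos: [0.4716, -0.0157, 0.1405]
ee_rot: [2.221, 2.22, 0.002]
ft_force: [-1.1, -0.6, 5.8]
grip_width: 0.0187
finger_force: 58.6
```

carry_out --pt "0 0.005 0 0 0.1" --pt "0 0.01 0 0 0.1" --pt "0 0.01 0 0 0.1" --pt "0 0.01 0 0 0.1" --pt "0 0.01 0 0 0.1" --pt "0 0.01 0 0 0.1" --pt "0 0.01 0 0 0.1" --pt "0 0.01 0 0 0.1" --pt "0 0.006 0 0 0.1" --pt "0 0.004 0 0 0.1" --pt "0 0.002 0 0 0.1" --pt "0 0 0 0 0.1"

```text
clock: 45.35
eef_pos: [0.5568, -0.0154, 0.1405]
ee_rot: [-2.22, -2.22, 0.004]
ft_force: [-4.1, -0.3, 8.7]
grip_width: 0.0187
finger_force: 59.0
```

carry_out --pt "0 0 0 0 0.3" --pt "0 0 0 0 0.55" --pt "0 0 0 0 0.55" --pt "0 0 -0.015 0 0.55" --pt "0 0 -0.03 0 0.6" --pt "0 -0.01 -0.03 0 0.7" --pt "0 -0.02 -0.03 0 0.8" --pt "0.01 -0.02 0 0 0.9" --pt "0.03 -0.007 0 0 0.9" --pt "0.035 0 0 0 0.9" --pt "0.035 0 0 0 0.9" --pt "0.035 0 0 0 0.9"

```text
clock: 46.55
eef_pos: [0.5011, 0.1306, 0.2446]
ee_rot: [2.222, 2.221, 0.001]
ft_force: [0.1, 0.1, -0.0]
grip_width: 0.0768
finger_force: 0.0
```

carry_out --pt "0.035 0 0 0 0.9" --pt "0.035 0 0 0 0.9" --pt "0.03 0 0 0 0.9" --pt "0.03 0.01 0 0 0.9" --pt "0.012 0.01 0 0 0.9" --pt "0 0.004 0 0 0.9" --pt "0 0 0.01 0 0.9" --pt "0 0 0 0 0.9" --pt "0 0 0 0 0.9" --pt "0 0 0 0 0.9"

```text
clock: 47.55
eef_pos: [0.5251, 0.2705, 0.2347]
ee_rot: [2.223, 2.22, -0.001]
ft_force: [-0.8, -0.3, 0.6]
grip_width: 0.0768
finger_force: 0.0
```

```bash
python3 - <<'E'
from m import *
s=ctrl.state();print(s["eef_pos"],s["ee_rot"],s["clock"],s["grip_width"])
snap("wrist","w13");im,T,K=load("w13");print(pix([.5236,.2716,.096],T,K))
print(blobs(im,(180,130,370,300),lambda h:(h[...,1]<60)&(h[...,2]>190),200))
# lid knob in scene view
sc,T,K=load("scene0");im,_,_=snap("scene","s13");im=cv2.imread("pics/s13.png")
p=pix([.557,-.0167,.08],T,K).astype(int);r=(p[0]-12,p[1]-15,p[0]+12,p[1]+15)
for i in(sc,im):print(p,blobs(i,r,lambda h:h[...,2]<50,10)[:1])
E
```

```text
[0.5251 0.2705 0.2347] [ 2.2227  2.2202 -0.0007] 47.55 0.07682949585463339
[272.9906 221.9187]
[(array([253.6, 181.4]), np.int32(5141), [213, 130, 121, 130]), (array([192.8, 191. ]), np.int32(2963), [180, 130, 32, 138])]
[296 202] []
[296 202] []
```

carry_out --pt "0.001 -0.0015 0.015 0 0.9" --pt "0 0 0.025 0 0.9" --pt "0 0 0.03 0 0.9" --pt "0 0 0.025 0 0.9" --pt "0 0 0.015 0 0.9" --pt "0 0 0.008 0 0.9" --pt "0 0 0.001 0 0.9" --pt "0 0 0 0 0.9" --pt "0 0 0 0 0.6" --pt "0 0 0 0 0.5" --pt "0 0 0 0 0.5" --pt "0 0 0 0 0.5"

```text
clock: 48.85
eef_pos: [0.5241, 0.2728, 0.1171]
ee_rot: [2.221, 2.221, 0.003]
ft_force: [-1.5, -0.9, 6.8]
grip_width: 0.0597
finger_force: 64.7
```

```bash
python3 - <<'E'
from m import *
a=cv2.imread("pics/scene0.png").astype(int);b=cv2.imread("pics/s13.png").astype(int)
d=np.abs(a-b).max(2)[175:235,245:300]>60
print(d.sum(),np.argwhere(d)[:,::-1].min(0)+[245,175] if d.any() else "",np.argwhere(d)[:,::-1].max(0)+[245,175] if d.any() else "",a[190:222:3,297].max(1),b[190:222:3,297].max(1),a[190:222:3,290].max(1),b[190:222:3,290].max(1))
E
```

```text
458 [245 195] [299 234] [141 146 146  74  61  49  53  91 135 128 102] [147 148 148  74  69  57  61  92 135 154 126] [146 118 108 107 108 103 102 105 133 159 195] [150 117 109 106 110 111 107 111 133 162 199]
```

carry_out --pt "0 0 -0.01 0 0.5" --pt "0 0 -0.02 0 0.5" --pt "0 0 -0.03 0 0.5" --pt "0 0 -0.03 0 0.5" --pt "0 -0.01 -0.02 0 0.5" --pt "-0.01 -0.01 -0.01 0 0.5" --pt "-0.025 -0.01 0 0 0.5" --pt "-0.03 -0.009 0 0 0.5" --pt "-0.035 0 0 0 0.5" --pt "-0.035 0 0 0 0.5" --pt "-0.035 0 0 0 0.5" --pt "-0.035 0 0 0 0.5"

```text
clock: 50.05
eef_pos: [0.4844, 0.066, 0.2361]
ee_rot: [2.221, 2.221, 0.001]
ft_force: [0.8, -0.2, -0.8]
grip_width: 0.0597
finger_force: 64.9
```

carry_out --pt "-0.035 0 0 0 0.5" --pt "-0.03 0 0 0 0.5" --pt "-0.02 0 0 0 0.5" --pt "0 0 0 0 0.5" --pt "0 0 0 0.1428 0.5" --pt "0 0 0 0.1428 0.5" --pt "0 0 0 0.1428 0.5" --pt "0 0 0 0.1428 0.5" --pt "0 0 0 0.1428 0.5" --pt "0 0 0 0.1428 0.5" --pt "0 0 0 0.1428 0.5" --pt "0 0 0 0.1428 0.5"

```text
clock: 51.25
eef_pos: [0.4847, -0.0159, 0.2359]
ee_rot: [-3.07, -0.662, -0.001]
ft_force: [0.2, 0.0, -1.5]
grip_width: 0.0597
finger_force: 65.0
```

carry_out --pt "0 0 0 0.1428 0.5" --pt "0 0 0 0.1428 0.5" --pt "0 0 0 0.1428 0.5" --pt "0 0 0 0 0.5" --pt "0 0 0 0 0.5" --pt "0 0 0 0 0.5"

```text
clock: 51.85
eef_pos: [0.4847, -0.017, 0.2357]
ee_rot: [-3.141, -0.005, -0.0]
ft_force: [-0.3, 0.3, -1.5]
grip_width: 0.0596
finger_force: 65.0
```

carry_out --pt "0.0005 0.0015 0.015 0 0.5" --pt "0 0 0.025 0 0.5" --pt "0 0 0.03 0 0.5" --pt "0 0 0.025 0 0.5" --pt "0 0 0.015 0 0.5" --pt "0 0 0.006 0 0.5" --pt "0 0 0.003 0 0.5" --pt "0 0 0 0 0.5" --pt "0 0 0 0 0.5"

```text
clock: 52.75
eef_pos: [0.4857, -0.0191, 0.1174]
ee_rot: [-3.142, -0.001, -0.003]
ft_force: [-0.5, -0.2, -0.7]
grip_width: 0.0598
finger_force: 65.0
```

carry_out --pt "0 0 0.0015 0 0.5" --pt "0 0 0.001 0 0.5" --pt "0 0 0 0 0.5" --pt "0 0 0 0 0.5"

```text
clock: 53.15
eef_pos: [0.4856, -0.019, 0.1151]
ee_rot: [-3.141, -0.0, -0.003]
ft_force: [-0.9, 1.2, 5.3]
grip_width: 0.0592
finger_force: 65.5
```

carry_out --pt "0 0 0 0 0.7" --pt "0 0 0 0 0.9" --pt "0 0 0 0 0.9" --pt "0 0 -0.01 0 0.9" --pt "0 0 -0.03 0 0.9" --pt "0 0 -0.035 0 0.9" --pt "0 0 -0.035 -0.1428 0.9" --pt "0 0 -0.02 -0.1428 0.9" --pt "0 0 0 -0.1428 0.9" --pt "0 0 0 -0.1428 0.9" --pt "0 0 0 -0.1428 0.85" --pt "0 0 0 -0.1428 0.78"

```text
clock: 54.35
eef_pos: [0.485, -0.0192, 0.2448]
ee_rot: [2.854, 1.313, 0.0]
ft_force: [0.4, -0.9, -0.2]
grip_width: 0.0663
finger_force: 0.0
```

carry_out --pt "0 0 0 -0.1428 0.78" --pt "0 0 0 -0.1428 0.78" --pt "0 0 0 -0.1428 0.78" --pt "0 0 0 -0.1428 0.78" --pt "0 0 0 -0.1428 0.78" --pt "0.015 0 0 0 0.78" --pt "0.03 0 0 0 0.78" --pt "0.035 0 0 0 0.78" --pt "0.035 0 0 0 0.78" --pt "0.035 0 0 0 0.78" --pt "0.035 0 0 0 0.78" --pt "0.035 0 0 0 0.78"

```text
clock: 55.55
eef_pos: [0.485, 0.202, 0.2447]
ee_rot: [2.221, 2.22, -0.0]
ft_force: [0.7, -0.1, -0.1]
grip_width: 0.0667
finger_force: 0.0
```

carry_out --pt "0.035 0 0 0 0.78" --pt "0.035 0 0 0 0.78" --pt "0.035 0.01 0 0 0.78" --pt "0.035 0.01 0 0 0.78" --pt "0.03 0.01 0 0 0.78" --pt "0.017 0.008 0 0 0.78" --pt "0 0 0 0 0.78" --pt "0 0 0 0 0.78" --pt "0 0 0 0 0.78"

```text
clock: 56.45
eef_pos: [0.5232, 0.3861, 0.2443]
ee_rot: [2.223, 2.219, -0.002]
ft_force: [0.4, 0.1, 0.8]
grip_width: 0.0663
finger_force: 0.0
```

```bash
python3 - <<'E'
from m import *
s=ctrl.state();print(s["eef_pos"],s["ee_rot"],s["clock"],s["grip_width"])
snap("wrist","w14");im,T,K=load("w14");print(pix([.5236,.3884,.107],T,K),pix([.5236,.4465,.108],T,K))
print(blobs(im,(150,60,400,400),grn)[:1],blobs(im,(200,0,350,300),red)[:1])
E
```

```text
[0.5232 0.3861 0.2443] [ 2.2226  2.2186 -0.0024] 56.45 0.06631579516557684
[276.0943 220.3581] [276.123  118.8355]
[(array([277. , 218.6]), np.int32(742), [254, 201, 44, 38])] [(array([275.3, 118.8]), np.int32(2971), [236, 79, 80, 83])]
```

Black jar is where expected. Shift +2 mm in y, lower 0.1105 to 0.134, and grip.

carry_out --pt "0.002 0 0.015 0 0.78" --pt "0 0 0.025 0 0.78" --pt "0 0 0.025 0 0.78" --pt "0 0 0.025 0 0.78" --pt "0 0 0.015 0 0.78" --pt "0 0 0.006 0 0.78" --pt "0 0 0 0 0.78" --pt "0 0 0 0 0.5" --pt "0 0 0 0 0.3" --pt "0 0 0 0 0.3" --pt "0 0 0 0 0.3" --pt "0 0 0 0 0.3"

```text
clock: 57.7
eef_pos: [0.5237, 0.3906, 0.1347]
ee_rot: [2.221, 2.222, 0.004]
ft_force: [-1.4, 0.1, 5.3]
grip_width: 0.043
finger_force: 61.1
```

carry_out --pt "0 0 -0.01 0 0.3" --pt "0 0 -0.02 0 0.3" --pt "0 0 -0.03 0 0.3" --pt "0 0 -0.03 0 0.3" --pt "0 -0.01 -0.025 0 0.3" --pt "-0.01 -0.01 -0.015 0 0.3" --pt "-0.025 -0.01 0 0 0.3" --pt "-0.03 -0.01 0 0 0.3" --pt "-0.035 0 0 0 0.3" --pt "-0.035 0 0 0 0.3" --pt "-0.035 0 0 0 0.3" --pt "-0.035 0 0 0 0.3"

```text
clock: 58.9
eef_pos: [0.4828, 0.1832, 0.2633]
ee_rot: [2.221, 2.221, -0.001]
ft_force: [0.5, 0.7, -1.8]
grip_width: 0.0426
finger_force: 61.0
```

carry_out --pt "-0.035 0 0 0 0.3" --pt "-0.035 0 0 0 0.3" --pt "-0.035 0 0 0 0.3" --pt "-0.035 0 0 0 0.3" --pt "-0.035 0 0 0 0.3" --pt "-0.035 0 0 0 0.3" --pt "-0.03 0 0 0 0.3" --pt "-0.025 0 0 0 0.3" --pt "-0.01 0 0 0 0.3" --pt "0 0 0 0 0.3" --pt "0 0 0 0 0.3" --pt "0 0 0 0 0.3"

```text
clock: 60.1
eef_pos: [0.4833, -0.088, 0.2631]
ee_rot: [-2.217, -2.224, -0.001]
ft_force: [-0.3, 0.9, -2.0]
grip_width: 0.0429
finger_force: 61.0
```

carry_out --pt "-0.002 0.0005 0.015 0 0.3" --pt "0 0 0.03 0 0.3" --pt "0 0 0.03 0 0.3" --pt "0 0 0.025 0 0.3" --pt "0 0 0.015 0 0.3" --pt "0 0 0.008 0 0.3" --pt "0 0 0.005 0 0.3" --pt "0 0 0 0 0.3" --pt "0 0 0 0 0.3"

```text
clock: 61.0
eef_pos: [0.4842, -0.0919, 0.1358]
ee_rot: [2.22, 2.221, 0.002]
ft_force: [-0.1, 0.1, -1.4]
grip_width: 0.0425
finger_force: 61.0
```

carry_out --pt "0.001 0 0.002 0 0.3" --pt "0 0 0.0015 0 0.3" --pt "0 0 0 0 0.3" --pt "0 0 0 0 0.3"

```text
clock: 61.4
eef_pos: [0.4841, -0.091, 0.1326]
ee_rot: [2.221, 2.221, 0.002]
ft_force: [-0.7, 0.1, 5.5]
grip_width: 0.0424
finger_force: 61.3
```

carry_out --pt "0 0 0 0 0.5" --pt "0 0 0 0 0.78" --pt "0 0 0 0 0.78" --pt "0 0 -0.01 0 0.78" --pt "0 0 -0.025 0 0.78" --pt "0 0 -0.03 0 0.78" --pt "0.005 0 -0.03 0 0.78" --pt "0.02 0 -0.02 0 0.78" --pt "0.035 0 0 0 0.78" --pt "0.035 0 0 0 0.78" --pt "0.035 0 0 0 0.78" --pt "0.035 0 0 0 0.78"

```text
clock: 62.6
eef_pos: [0.4835, 0.0752, 0.2474]
ee_rot: [2.221, 2.221, 0.001]
ft_force: [-0.1, -0.8, -0.2]
grip_width: 0.0666
finger_force: 0.0
```

carry_out --pt "0.035 0 0 0 0.78" --pt "0.035 0 0 0 0.78" --pt "0.035 0 0 0 0.78" --pt "0.035 0 0 0 0.78" --pt "0.035 0 0 0 0.78" --pt "0.035 0 0 0 0.78" --pt "0.035 0 0 0 0.78" --pt "0.035 0.01 0 0 0.78" --pt "0.035 0.01 0 0 0.78" --pt "0.03 0.01 0 0 0.78" --pt "0.02 0.01 0 0 0.78" --pt "0.0075 0 0 0 0.78"

```text
clock: 63.8
eef_pos: [0.5237, 0.4486, 0.2465]
ee_rot: [-2.219, -2.223, -0.002]
ft_force: [-0.2, -1.4, 0.3]
grip_width: 0.0664
finger_force: 0.0
```

carry_out --pt "0 0 0 0 0.78" --pt "0 0 0 0 0.78"

```text
clock: 64.0
eef_pos: [0.5235, 0.4451, 0.2467]
ee_rot: [2.222, 2.22, -0.002]
ft_force: [-0.5, 0.8, -0.0]
grip_width: 0.0665
finger_force: 0.0
```

```bash
python3 - <<'E'
from m import *
s=ctrl.state();print(s["eef_pos"],s["ee_rot"],s["clock"],s["grip_width"])
snap("wrist","w15");im,T,K=load("w15");print(pix([.5237,.4465,.108],T,K),blobs(im,(150,100,400,400),red)[:1],blobs(im,(235,170,315,270),lab)[:1])
E
```

```text
[0.5235 0.4451 0.2467] [ 2.2217  2.2202 -0.0023] 64.0 0.06650154482564358
[275.8852 221.1942] [(array([276.7, 217.7]), np.int32(2325), [240, 181, 71, 75])] [(array([274.9, 222.4]), np.int32(1428), [248, 201, 51, 44])]
```

carry_out --pt "0.0005 0 0.015 0 0.78" --pt "0 0 0.025 0 0.78" --pt "0 0 0.025 0 0.78" --pt "0 0 0.025 0 0.78" --pt "0 0 0.015 0 0.78" --pt "0 0 0.008 0 0.78" --pt "0 0 0 0 0.78" --pt "0 0 0 0 0.5" --pt "0 0 0 0 0.3" --pt "0 0 0 0 0.3" --pt "0 0 0 0 0.3" --pt "0 0 0 0 0.3"

```text
clock: 65.25
eef_pos: [0.5241, 0.4476, 0.1352]
ee_rot: [-2.221, -2.222, -0.004]
ft_force: [-0.6, 0.5, 6.2]
grip_width: 0.0435
finger_force: 61.0
```

carry_out --pt "0 0 -0.01 0 0.3" --pt "0 0 -0.02 0 0.3" --pt "0 0 -0.03 0 0.3" --pt "0 0 -0.03 0 0.3" --pt "0 -0.01 -0.02 0 0.3" --pt "-0.01 -0.01 0 0 0.3" --pt "-0.025 -0.01 0 0 0.3" --pt "-0.03 -0.01 0 0 0.3" --pt "-0.035 0 0 0 0.3" --pt "-0.035 0 0 0 0.3" --pt "-0.035 0 0 0 0.3" --pt "-0.035 0 0 0 0.3"

```text
clock: 66.45
eef_pos: [0.4834, 0.2402, 0.2438]
ee_rot: [2.221, 2.221, -0.001]
ft_force: [0.3, -0.0, -1.7]
grip_width: 0.0436
finger_force: 60.9
```

carry_out --pt "-0.035 0 0 0 0.3" --pt "-0.035 0 0 0 0.3" --pt "-0.035 0 0 0 0.3" --pt "-0.03 0 0 0 0.3" --pt "-0.025 0 0 0 0.3" --pt "-0.015 0 0 0 0.3" --pt "-0.01 0 0 0 0.3" --pt "0 0 0 0 0.3" --pt "0 0 0 0 0.3" --pt "0 0 0 0 0.3"

```text
clock: 67.45
eef_pos: [0.4837, 0.0583, 0.2436]
ee_rot: [-2.218, -2.224, -0.001]
ft_force: [-0.7, -0.2, -1.3]
grip_width: 0.0433
finger_force: 60.9
```

carry_out --pt "0 -0.0005 0.015 0 0.3" --pt "0 0 0.025 0 0.3" --pt "0 0 0.025 0 0.3" --pt "0 0 0.02 0 0.3" --pt "0 0 0.012 0 0.3" --pt "0 0 0.006 0 0.3" --pt "0 0 0.004 0 0.3" --pt "0 0 0 0 0.3" --pt "0 0 0 0 0.3"

```text
clock: 68.35
eef_pos: [0.4835, 0.0572, 0.1371]
ee_rot: [2.221, 2.221, 0.002]
ft_force: [0.3, 0.2, -1.4]
grip_width: 0.0433
finger_force: 60.9
```

carry_out --pt "0 0 0.002 0 0.3" --pt "0 0 0.002 0 0.3" --pt "0 0 0 0 0.3" --pt "0 0 0 0 0.3"

```text
clock: 68.75
eef_pos: [0.4835, 0.0569, 0.1331]
ee_rot: [2.221, 2.221, 0.001]
ft_force: [-0.0, -0.1, 4.7]
grip_width: 0.0435
finger_force: 61.1
```

Down. Release, lift, and back to a measuring view like w1.

carry_out --pt "0 0 0 0 0.5" --pt "0 0 0 0 0.78" --pt "0 0 0 0 0.78" --pt "0 0 -0.01 0 0.78" --pt "0 0 -0.025 0 0.78" --pt "0 0 -0.03 0 0.78" --pt "0 0 -0.03 0 0.78" --pt "0 0.01 -0.03 0 0.9" --pt "-0.006 0.015 -0.03 0 1" --pt "-0.01 0.012 -0.016 0 1" --pt "0 0 0 0 1" --pt "0 0 0 0 1"

```text
clock: 69.95
eef_pos: [0.5192, 0.041, 0.3032]
ee_rot: [-2.221, -2.22, 0.002]
ft_force: [0.2, 0.1, 0.1]
grip_width: 0.0854
finger_force: 0.0
```

carry_out --pt "0 0 0 0 1" --pt "0 0 0 0 1" --pt "0 0 0 0 1"

```text
clock: 70.25
eef_pos: [0.5194, 0.0414, 0.3027]
ee_rot: [-2.219, -2.221, 0.003]
ft_force: [-0.0, 0.3, -0.9]
grip_width: 0.0856
finger_force: 0.0
```

```bash
python3 - <<'E'
from m import *
s=ctrl.state();print(s["eef_pos"],s["clock"],s["ft_force"])
snap("wrist","w16");snap("scene","s16");snap("side","d16")
im,T,K=load("w16")
for nm,f,X in(("red",lab,(.4826,.0552,.1073)),("blk",grn,(.4833,-.0919,.1062)),("knob",dark,(.5569,-.0167,.0776))):
    p=pix(X,T,K);a,b=p.astype(int);B=blobs(im,(a-22,b-22,a+22,b+22),f);print(nm,p,B[:1],[onz(q[0],T,K,X[2]) for q in B[:1]])
# shaker & weight: scene difference from start
a=cv2.imread("pics/scene0.png").astype(int);c=cv2.imread("pics/s16.png").astype(int)
d=(np.abs(a-c).max(2)>50)
for n,(x0,y0,x1,y1) in dict(shaker=(305,205,332,250),red=(288,218,314,262),blk=(328,185,350,230),case=(248,178,300,235),platter=(312,140,365,175)).items():
    print(n,d[y0:y1,x0:x1].mean().round(3))
# platter weight by two fixed cams
_,Ts,Ks=load("scene0");p=pix((.6253,-.2556,.07),Ts,Ks);x,y=p.astype(int);im=cv2.imread("pics/s16.png")
print(p,blobs(im,(x-18,y-22,x+18,y+18),lambda h:(h[...,1]>55))[:2],pix((.6253,-.2556,.09),Ts,Ks),pix((.6253,-.2556,.05),Ts,Ks))
E
```

```text
[0.5194 0.0414 0.3027] 70.25 [-0.0037  0.2574 -0.8519]
red [225.3656 179.879 ] [(array([225.2, 180.3]), np.int32(992), [206, 162, 38, 38])] [array([0.4825, 0.0549, 0.1073])]
blk [232.5998 350.7755] [(array([233.1, 351.2]), np.int32(364), [219, 340, 29, 23])] [array([ 0.4837, -0.0923,  0.1062])]
knob [319.5738 254.7654] [(array([319.7, 254.7]), np.int32(664), [307, 239, 27, 33])] [array([ 0.557 , -0.0166,  0.0776])]
shaker 0.082
red 0.012
blk 0.0
case 0.058
platter 0.208
[335.1613 150.2039] [(array([343.9, 133. ]), np.int32(213), [326, 128, 27, 16]), (array([336. , 152.8]), np.int32(105), [331, 145, 10, 15])] [335.671  144.8147] [334.661  155.4928]
```

```bash
python3 - <<'E'
from m import *
for n,o in(("w1",(0,0)),("w16",(3,2))):
    im,T,K=load(n);r=(190+o[0],212+o[1],275+o[0],295+o[1])
    g=cv2.medianBlur(cv2.cvtColor(im,cv2.COLOR_BGR2GRAY),3)[r[1]:r[3],r[0]:r[2]]
    c=cv2.HoughCircles(g,cv2.HOUGH_GRADIENT,1,60,param1=80,param2=12,minRadius=28,maxRadius=42)
    h=blobs(im,(r[0]+20,r[1]+30,r[0]+60,r[1]+70),lambda h:h[...,2]<150,2)
    pts=np.array([x[0] for x in h]);print(n,c[0][0]+[r[0],r[1],0],onz(c[0][0][:2]+[r[0],r[1]],T,K,.075),h)
E
```

```text
w1 [232.5 254.5  33.6] [ 0.484  -0.0197  0.075 ] []
w16 [236.5 257.5  33.1] [ 0.4853 -0.0207  0.075 ] []
```

The red jar, black jar and lid knob sit within 1 mm of their start positions, and the shaker within about 2 mm. The weight stands on the platter.

```bash
python3 -c "
from rig import ctrl
print(ctrl.hand_in())"
```

```text
the job is handed in; nothing more can be done
None
```

The job is handed in, with no verdict shown: the check weight stands near the middle of the platter, the lid is shut, and both jars and the shaker are back within about 2 mm of where they stood, finished at about 70 s of the 141 s allowed.

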